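# Slide the cup tray between clamp and canister, under the grinder outlet

## Robot

A 7-joint arm with a two-finger parallel gripper is mounted at the origin on the work surface. World frame = base frame: x ahead of the robot, y to its left, z up, the work surface at z = 0. Lengths are in mm, angles in rad, forces in N, time in s.
With the tool pointing down it reaches from about 425 to 925 mm from the base axis. Payload 6.8 kg.
Tool frame: the origin (TCP) lies at the very end of the fingers, on their centre line; the grasp point (between the pads) lies 19 mm behind it; z points along the fingers, y is the line along which they close (so a half turn about z gives the same grasp; the last joint's range is limited). The gripper opens to 85 mm and grips with 20 to 120 N. Pads are 22 mm wide; open, the fingers measure 114 mm over their backs; the gripper's body (76 mm by 85 mm) begins 54 mm behind the grasp point. The pads swing forward as they close: fully open they stand 13 mm farther back than shut.
Start: joints at [-1.386, 0.477, 0.022, 1.555, -0.011, 1.109, -0.083], TCP at [194.824, 646.29, 231.308] pointing down, gripper open.
Joint ranges: [-2.96, 2.96], [-0.34, 2.1], [-1.41, 1.46], [0.24, 2.44], [-1.37, 4.51], [0.17, 1.92], [-2.96, 2.96]. Speed limits (rad/s): [2.39, 2.39, 3.14, 3.14, 3.14, 3.14, 3.14].

## Interface

Orientations are given as a unit quaternion [w, x, y, z].
In Python, from bench import arm, fingers, kin, imaging, regions_of, monitor gives the robot as it stands. Calls block until the motion is done:
- arm.move_pose(position, orientation): joint-space move of the TCP to a pose.
- arm.servo_line(position, ori=None, vel=150, contact_N=None): straight line of the TCP; ori=None keeps the orientation; vel is the mean speed in mm/s. With contact_N (N) it stops when the force on the tool has changed by that much, and returns True; else False.
- arm.move_j(angles): joint-space move.
- fingers.let_go() and fingers.grab(): open the fingers fully, or close them until they stop; the grip force is fixed at half the most.
- arm.sleep(seconds).
- kin.inverse_kinematics(position, orientation): joint angles nearest the present ones, or None.
- imaging.capture(name): name is "side" or "top" or "wrist"; returns the picture (480x640x3 uint8, blue, green, red); there is no depth.
- imaging.camera_info(name): a dict with "fx", "fy", "cx", "cy" (pixels), "distortion" ([k1, k2, p1, p2, k3] as OpenCV has them; the pictures are not rectified), "rvec" (rotation vector, rad) and "tvec" (3), from world to camera coordinates, as OpenCV has them. Camera axes: x right, y down, z forward; pixel columns grow to the right and rows downward; lengths in mm; the calibration is good to about 2 mm. A picture is of the moment at which its call begins: read the wrist's pose just before it. camera_info takes no time and is no camera call; for the wrist camera it gives the pose at the moment of the call.
A pose or a line that the arm cannot do raises arm.PlanningError and nothing moves.
- arm.hand_in(): hands the job in; it is judged then, once.
Trained networks look in the newest picture that a camera, given by its name, has taken for a name from the list of things; names that differ only in an ending like _2 or _b are one class to them, and where a whole thing is asked for, a point or a joint stands for the part that bears it (a point fixed in the world has none). Each returns a list of dicts, best first, with "confidence" (0 to 1); they miss things now and then, are a little off and sometimes report something else, mostly with a low value. They report only what shows in the picture. A call takes as long as a camera call. They do not tell look-alikes from the thing itself.
- regions_of(camera, label): "mask" (480x640 bool, what is visible of it) and "rect" ([centre column, centre row, width, height] in pixels, round what is visible of it).
Readings, each from a call of its own:
- monitor.get_time(): time.
- monitor.get_joint_positions(): joint angles.
- monitor.get_joint_vel(): joint speeds.
- monitor.get_tau(): joint torques, N m.
- monitor.get_ee_pos(): TCP position.
- monitor.get_tcp_rot(): TCP orientation.
- monitor.get_wrist_force(): force on the tool from outside, world axes, zero at the start.
- monitor.get_moment(): the same for the moment, N m.
- monitor.get_grip_width(): opening from 0.0 (shut) to 1.0 (fully open).
- monitor.get_finger_force(): force on a finger pad.
Only numpy, scipy, OpenCV 4.12 (cv2) and the standard library are available. Lean on these libraries where they do the work, as an engineer would, in place of code of your own. Each camera call takes 0.05 s, during which the arm holds its last target. There are 200 camera calls.

## Task

Push the small steel tray along the glass shelf, nose first, through the narrow gap between the grinder's clamp foot and the canister, until the espresso cup riding on it stands centred under the grinder's outlet. Only push the tray, with the fingertips or the outside of the fingers: do not grip or lift it or touch the cup, do not force it or knock the grinder or the canister, and leave everything else on the shelf and counter where it is. Finish with the tray flat on the glass, the cup upright on it, and the hand clear.

Things in the scene. Friction and masses are not known exactly. Their poses are not given: they have to be found in the camera images.
- tray: loose brushed-steel tray 150 long x 90 wide, floor 3 mm thick, rim 16 mm high all round (3 mm wall), corners cut at 45 degrees by 10 mm; 0.2-0.4 kg. Origin: centre of its underside; +x along its length to the nose (end nearer the cup), +z up. Starts flat on the glass left (+y) of the gap, nose roughly to -y. Slides on the glass, turns if pushed off-centre
- cup: loose white ceramic espresso cup standing on the tray floor, its axis about 25 mm from the tray's middle towards the nose; mouth 56 mm across, 56 mm tall, small ear handle facing the tray's rear end. Origin: centre of its underside; +z up; do not touch
- grinder: fixed aluminium hand grinder clamped to the shelf's front edge. Origin: on the glass at the front edge, mid-clamp; +x to the wall. Clamp foot on the glass 16 mm high, 44 wide, half-round tip 50 mm along +x: one side of the gap. Burr head (74 mm across) 78-124 mm along +x, 81-155 mm above the glass; hopper (86 across) up to 186 mm; crank hangs in front of the shelf
- outlet (a point): centre of the mouth of the grinder's round outlet chute (26 mm across), 83 mm above the glass and 98 mm along +x from the grinder's origin, over the middle of the gap
- canister: fixed clear acrylic canister with steel base collar and wooden lid, held to the wall by a steel holder: 90 mm across, 169 mm tall. Origin: on the glass on its axis. Its side nearest the clamp foot, 45 mm from the axis towards -x, is the other side of the gap; the gap is 94.5 to 97.5 mm wide
- shelf: fixed glass shelf, 250 deep (x) x 940 long (y) x 10 thick, its top 130 mm above the counter. Origin: middle of its top surface. A tiled half-wall, top 238 mm above the counter, stands 12 mm behind its rear edge, its stone coping reaching to 2 mm from that edge
- spoon: short stainless spoon, 95 mm long, lying on the glass near the wall between canister and tray, lengthwise along the shelf; leave alone. Origin: under its middle
- tamper: steel tamper, 54 mm across, 80 mm tall, on the glass beyond the gap; leave alone. Origin: centre of its underside
- cup2: second espresso cup like the first, standing directly on the glass near the left (+y) end; leave alone. Origin: centre of its underside
- saucer: white saucer, 112 mm across, 18 mm high, near the left end of the shelf; leave alone. Origin: centre of its underside
- jar: glass jar with steel lid, 58 mm across, 75 mm tall, at the left end of the shelf; leave alone. Origin: centre of its underside
- pitcher: steel milk pitcher, 80 mm across, 100 mm tall, on the counter left of the robot; leave alone. Origin: centre of its underside
- tin: steel tin, 68 mm across, 85 mm tall, on the counter right of the robot; leave alone. Origin: centre of its underside
Not all that is in view belongs to the job. Leave any brown look-alike of the tray alone. Leave any purple look-alike of the cup alone.

How it is judged:
By the outcome, as a careful person would: the job done as asked, in the order asked, and still so for the second after the job is handed in, with the robot touching nothing.
It also fails if it takes over 72 s, if anything falls off the work surface, if the arm or the gripper's body presses on something with over 40 N, if the wrist force passes 120 N, or if a joint passes its speed limit or range.

## Working session

There is one attempt and no reset: what is moved stays moved. The work goes in short steps, each a Python script; the robot and the scene stay as the last script left them, time stands still between calls to the robot, and variables do not carry over. Pictures are saved under pics/ and viewed, at most 10 in all, crops included, and the job is handed in when it is done.

```bash
ls; mkdir -p pics
python3 - <<'E'
from bench import arm, fingers, kin, imaging, regions_of, monitor
import cv2,numpy as np
for n in ["side","top","wrist"]:
    im=imaging.capture(n); cv2.imwrite(f"pics/{n}0.png",im)
    i=imaging.camera_info(n); R=cv2.Rodrigues(np.array(i["rvec"],float))[0]
    print(n,i["fx"],i["cx"],i["cy"],i["distortion"],"pos",(-R.T@np.array(i["tvec"]).ravel()).round(),"fwd",R[2].round(2))
    for l in ["tray","cup","grinder","canister","outlet","shelf","spoon","tamper"]:
        if n=="wrist" and l not in("tray","cup"):continue
        print(l,[(round(d["confidence"],2),np.round(d["rect"]).astype(int).tolist()) for d in regions_of(n,l)])
print(monitor.get_time(),monitor.get_tcp_rot())
E
```

```text
pics
side 523.1618488489634 311.004873573022 229.64789528827225 [-0.03443877  0.          0.          0.          0.        ] pos [ 237. -749.  917.] fwd [ 0.19  0.68 -0.7 ]
tray [(0.7, [340, 210, 57, 54]), (0.64, [224, 163, 58, 34]), (0.19, [334, 313, 146, 136])]
cup [(0.86, [297, 133, 20, 34]), (0.75, [262, 256, 32, 33]), (0.72, [345, 206, 28, 40])]
grinder [(0.7, [335, 312, 153, 136])]
canister [(0.84, [444, 283, 74, 91]), (0.67, [335, 310, 152, 138])]
outlet [(0.67, [334, 310, 153, 137]), (0.66, [312, 103, 18, 32]), (0.59, [297, 133, 21, 29])]
shelf [(0.7, [393, 280, 256, 349])]
spoon [(0.72, [399, 242, 22, 35]), (0.45, [339, 135, 42, 23])]
tamper [(0.6, [395, 392, 34, 43])]
top 527.3730357655382 321.806574850466 234.65188669619647 [-0.12778456  0.          0.          0.          0.        ] pos [ 321.   -5. 1288.] fwd [ 0.13  0.03 -0.99]
tray [(0.81, [156, 314, 40, 64]), (0.58, [311, 213, 70, 43])]
cup [(0.87, [314, 297, 35, 26]), (0.86, [178, 228, 47, 32]), (0.77, [314, 210, 45, 27])]
grinder [(0.68, [311, 209, 43, 28]), (0.55, [459, 257, 52, 132])]
canister [(0.62, [448, 163, 59, 60])]
outlet [(0.91, [457, 258, 54, 132])]
shelf [(0.91, [335, 204, 413, 120])]
spoon [(0.67, [362, 172, 41, 10])]
tamper [(0.96, [515, 230, 28, 29])]
wrist 333.77187910301313 314.34678843194115 236.90889775876664 [-0.04417601  0.          0.          0.          0.        ] pos [117. 670. 375.] fwd [ 0.3  -0.09 -0.95]
tray [(0.75, [185, 318, 110, 112])]
cup [(0.52, [54, 397, 106, 90])]
1.05 [2.74086057e-06 1.45841785e-01 9.89307926e-01 2.60278368e-05]
```

Run:
```python
import cv2,numpy as np
a=cv2.imread("pics/top0.png")[120:400,120:560];b=cv2.imread("pics/side0.png")[80:440,180:520]
cv2.imwrite("pics/v_top.png",cv2.resize(a,None,fx=1.8,fy=1.8,interpolation=2))
cv2.imwrite("pics/v_side.png",cv2.resize(b,None,fx=1.6,fy=1.6,interpolation=2))
```

```text
(no output)
```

View pics/v_top.png

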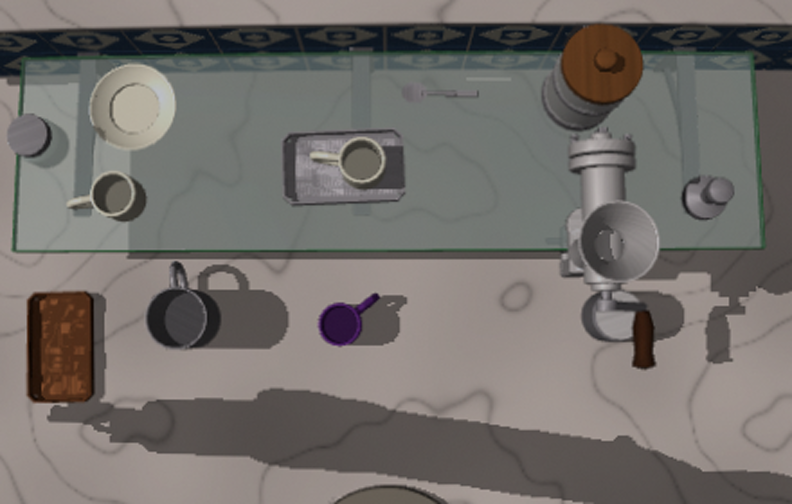

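View pics/v_side.png

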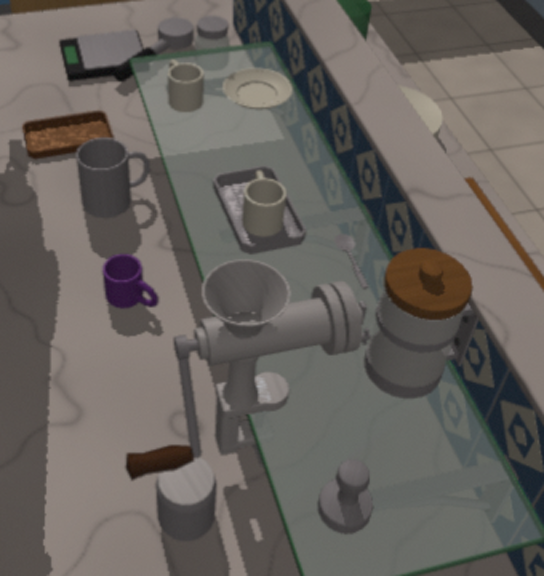

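The steel tray with the white cup at top px (311,213) fits the task. The brown tray at (156,314) and the purple cup at (314,297) are look-alikes on the counter. The white cup at (178,228) is cup2, standing directly on the glass. The gap lies between the foot/grinder at about (455,250) and the canister at (448,163).

```bash
cat > h.py <<'E'
from bench import arm, fingers, kin, imaging, regions_of, monitor
import cv2,numpy as np
def px2w(info,uv,z):
    K=np.array([[info["fx"],0,info["cx"]],[0,info["fy"],info["cy"]],[0,0,1.]])
    p=cv2.undistortPoints(np.array(uv,float).reshape(-1,1,2),K,np.array(info["distortion"],float)).reshape(-1,2)
    R=cv2.Rodrigues(np.array(info["rvec"],float))[0];c=-R.T@np.array(info["tvec"],float).ravel()
    d=np.c_[p,np.ones(len(p))]@R
    return (c+d*((z-c[2])/d[:,2])[:,None])[:,:2]
def w2px(info,P):
    K=np.array([[info["fx"],0,info["cx"]],[0,info["fy"],info["cy"]],[0,0,1.]])
    return cv2.projectPoints(np.array(P,float).reshape(-1,1,3),np.array(info["rvec"],float),np.array(info["tvec"],float),K,np.array(info["distortion"],float))[0].reshape(-1,2)
Q=[0,2**-.5,2**-.5,0]
def state(): print("t",round(monitor.get_time(),2),"pos",np.round(monitor.get_ee_pos(),1),"F",np.round(monitor.get_wrist_force(),1))
E
python3 - <<'E'
from h import *
i=imaging.camera_info("top"); s=imaging.camera_info("side")
z=lambda a:[(x/1.8+120,y/1.8+120) for x,y in a]
zs=lambda a:[(x/1.6+180,y/1.6+80) for x,y in a]
print("shelf FL FR BR BL",px2w(i,z([(14,250),(763,247),(752,55),(22,58)]),130).round())
print("tray",px2w(i,z([(284,167),(404,167),(345,131),(345,204)]),146).round())
print("lid c",px2w(i,z([(602,64)]),130+165).round(), "base c top",px2w(i,z([(574,100)]),145).round())
print("hopper c",px2w(i,z([(620,241)]),130+186).round(),"tamper",px2w(i,z([(705,199)]),150).round(),"spoon",px2w(i,z([(402,92),(479,93)]),132).round())
print("cup mouth",px2w(i,z([(362,160)]),130+59).round())
print("side canister base bottom centre",px2w(s,zs([(407,370)]),130).round(),"cup base",px2w(s,zs([(265,225)]),133).round())
for y in(60,0,-60,-110,-150):print(y,[kin.inverse_kinematics([640,y,zz],Q) is not None for zz in(140,160,240,300,350)])
E
```

```text
shelf FL FR BR BL [[ 419.  466.]
 [ 421. -470.]
 [ 667. -470.]
 [ 669.  469.]]
tray [[520. 123.]
 [520. -24.]
 [565.  48.]
 [474.  48.]]
lid c [[ 606. -237.]] base c top [[ 603. -235.]]
hopper c [[ 412. -244.]] tamper [[ 479. -391.]] spoon [[ 617.  -22.]
 [ 616. -118.]]
cup mouth [[521.  26.]]
side canister base bottom centre [[ 617. -246.]] cup base [[526.  22.]]
60 [True, True, True, True, True]
0 [True, True, True, True, True]
-60 [True, True, True, True, True]
-110 [True, True, True, True, True]
-150 [True, True, True, True, True]
```

Run:
```python
from h import *
fingers.grab()
state()
arm.move_pose([540,20,320],Q); state()
arm.sleep(0.2)
i=imaging.camera_info("wrist"); im=imaging.capture("wrist"); cv2.imwrite("pics/w1.png",im)
import pickle; pickle.dump(i,open("w1.pkl","wb"))
for l in("tray","cup","grinder","canister"):print(l,[(round(d["confidence"],2),np.round(d["rect"]).astype(int).tolist()) for d in regions_of("wrist",l)])
print(w2px(i,[[520,-240,213],[470,-240,146],[561,-240,130],[520,124,146],[520,-24,146]]).round())
```

```text
t 1.82 pos [194.8 646.3 231.3] F [-0.  -0.3 -0.2]
t 4.37 pos [540.1  21.3 319.8] F [ 0.1 -0.2 -0.3]
tray [(0.79, [294, 177, 106, 160])]
cup [(0.89, [292, 196, 63, 111]), (0.6, [156, 170, 72, 62])]
grinder []
canister []
[[296. 470.]
 [258. 418.]
 [331. 408.]
 [292. 101.]
 [295. 256.]]
```

View pics/w1.png

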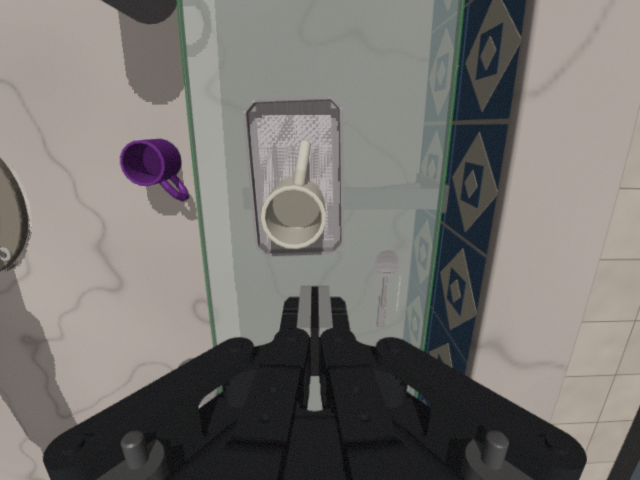

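Run:
```python
from h import *
import pickle
d=pickle.load(open("w1.pkl","rb"))
print("tray w1 corners", px2w(d,[(247,107),(260,247),(341,107),(341,247),(295,101),(296,254)],146).round(1))
arm.move_pose([600,-60,310],[0,0,1,0]); arm.sleep(0.2); state()
i=imaging.camera_info("wrist"); im=imaging.capture("wrist"); cv2.imwrite("pics/w2.png",im)
pickle.dump(i,open("w2.pkl","wb"))
for l in("tray","cup","grinder","canister"):print(l,[(round(d["confidence"],2),np.round(d["rect"]).astype(int).tolist()) for d in regions_of("wrist",l)])
print(w2px(i,[[520,-240,213],[470,-240,146],[561,-240,130],[520,124,146],[520,-24,146]]).round())
```

```text
tray w1 corners [[479.2 118.9]
 [484.4 -14.1]
 [563.2 118.7]
 [566.4 -14.1]
 [522.2 123.8]
 [520.7 -21.7]]
t 6.53 pos [600.  -59.7 310.1] F [ 0.3  0.4 -0.1]
tray [(0.83, [441, 130, 176, 108])]
cup [(0.69, [437, 130, 115, 76]), (0.56, [321, 142, 639, 276])]
grinder [(0.62, [79, 87, 156, 173])]
canister [(0.62, [91, 268, 182, 178])]
[[ 59. 132.]
 [103.  70.]
 [129. 174.]
 [519. 130.]
 [355. 129.]]
```

View pics/w2.png

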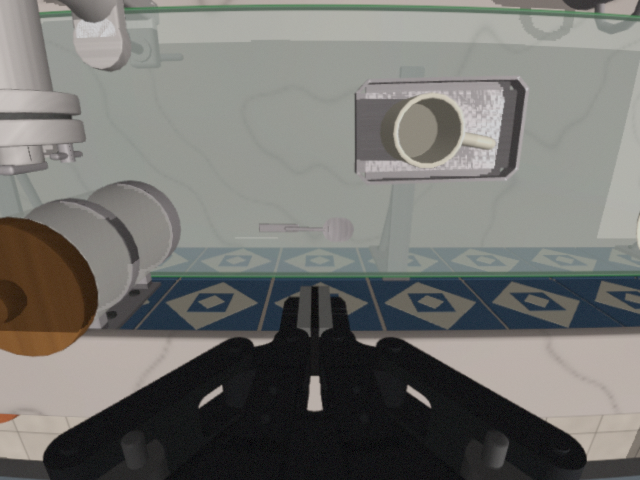

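Run:
```python
import cv2,numpy as np
a=cv2.imread("pics/w2.png")
l=cv2.resize(a[0:200,55:205],None,fx=3,fy=3,interpolation=2); r=cv2.resize(a[65:195,345:535],None,fx=1.8,fy=1.8,interpolation=2)
o=np.zeros((600,800,3),np.uint8);o[:600,:450]=l;o[:234,455:455+342]=r
cv2.imwrite("pics/v2.png",o)
```

```text
(no output)
```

View pics/v2.png

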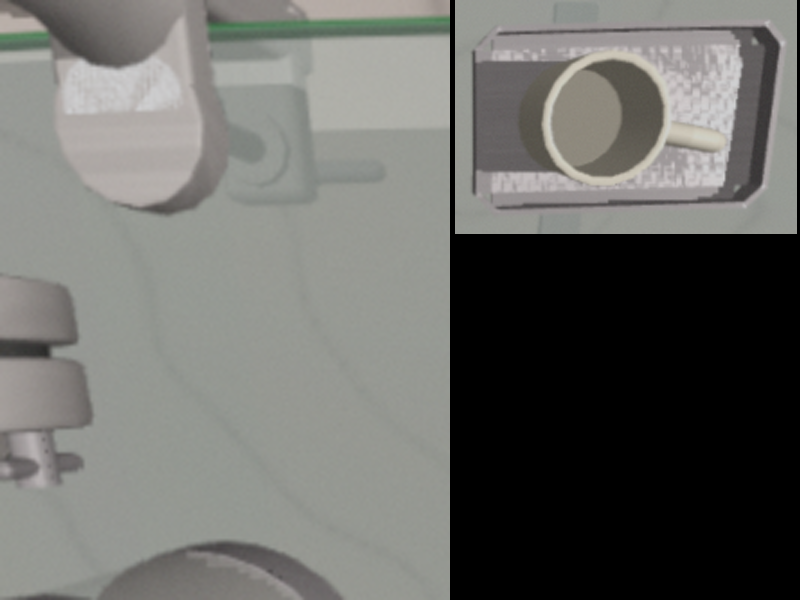

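```bash
cat > fit.py <<'E'
from h import *
import pickle
def canny_edge(pk):pass
E
python3 - <<'E'
from h import *
import pickle
i=pickle.load(open("w2.pkl","rb"))
f=lambda a,z:px2w(i,[(55+x/3,y/3) for x,y in a],z).round(1).tolist()
g=lambda a,z:px2w(i,[(345+(x-455)/1.8,65+y/1.8) for x,y in a],z).round(1).tolist()
print("foot tip top",f([(130,207)],146),"sides",f([(58,120),(203,120)],146),"tip bottom",f([(165,213)],130))
print("shelf edge",f([(20,40),(440,26)],130))
print("canister arc",f([(190,546),(222,542),(265,545),(310,568),(340,596)],130))
print("tray rim: nose l,r; rear l,r; sides",g([(474,55),(474,190),(783,40),(765,190)],146),g([(500,29),(765,23),(495,208),(745,204)],146))
# canister circle fit
im=cv2.imread("pics/w2.png");E=cv2.Canny(im,40,100);E[:,:]=E
ys,xs=np.nonzero(E); W=px2w(i,np.c_[xs,ys],130)
dt=cv2.distanceTransform(255-E,cv2.DIST_L2,5)
best=[]
for cx in np.arange(598,622,.5):
  for cy in np.arange(-250,-225,.5):
    th=np.radians(np.arange(75,195,2.5)) # near side: -x and +y
    P=np.c_[cx+45*np.cos(th),cy+45*np.sin(th),np.full(len(th),130.)]
    p=np.round(w2px(i,P)).astype(int); ok=(p[:,0]>=0)&(p[:,0]<640)&(p[:,1]>=0)
    best.append((np.minimum(dt[p[ok,1],p[ok,0]],4).mean(),cx,cy))
print(sorted(best)[:5])
best=[]
from itertools import product
for tx,cy in product(np.arange(462,482,.5),np.arange(-255,-225,.5)):
    th=np.radians(np.arange(-75,100,3)); P=np.c_[tx-22+22*np.cos(th),cy+22*np.sin(th),np.full(len(th),146.)]
    p=np.round(w2px(i,P)).astype(int); best.append((np.minimum(dt[p[:,1],p[:,0]],4).mean(),tx,cy))
print("foot tip",sorted(best)[:5])
oc=np.array([(75,-35),(75,35),(65,45),(-65,45),(-75,35),(-75,-35),(-65,-45),(65,-45),(75,-35)],float)
pts=np.vstack([np.linspace(oc[k],oc[k+1],max(3,int(np.hypot(*(oc[k+1]-oc[k]))/2))) for k in range(8)])
best=[]
for cx,cy,a in product(np.arange(512,532,.5),np.arange(40,60,.5),np.radians(np.arange(-98,-82,.5))):
    R=np.array([[np.cos(a),-np.sin(a)],[np.sin(a),np.cos(a)]]);P=np.c_[pts@R.T+[cx,cy],np.full(len(pts),146.)]
    best.append((cx,cy,a,P))
allp=np.round(w2px(i,np.vstack([b[3] for b in best]))).astype(int).reshape(len(best),-1,2)
c=np.minimum(dt[allp[...,1],allp[...,0]],4).mean(1)
for k in np.argsort(c)[:5]:print("tray",c[k],best[k][0],best[k][1],np.degrees(best[k][2]))
E
```

```text
foot tip top [[469.1, -243.9]] sides [[445.9, -261.1], [447.4, -219.1]] tip bottom [[468.5, -243.0]]
shelf edge [[420.5, -279.4], [421.1, -155.2]]
canister arc [[568.7, -252.2], [567.5, -241.1], [568.6, -226.9], [576.3, -213.0], [585.7, -204.2]]
tray rim: nose l,r; rear l,r; sides [[492.8, -24.0], [556.7, -21.8], [484.0, 125.1], [555.9, 128.6]] [[481.3, -12.1], [476.7, 114.9], [565.8, -10.7], [563.1, 119.2]]
[(np.float32(0.125), np.float64(611.5), np.float64(-241.0)), (np.float32(0.16666667), np.float64(612.0), np.float64(-241.0)), (np.float32(0.1875), np.float64(612.0), np.float64(-240.5)), (np.float32(0.20833333), np.float64(611.5), np.float64(-240.5)), (np.float32(0.3125), np.float64(611.5), np.float64(-241.5))]
foot tip [(np.float32(0.3220339), np.float64(468.5), np.float64(-241.0)), (np.float32(0.3559322), np.float64(468.5), np.float64(-241.5)), (np.float32(0.36271185), np.float64(468.0), np.float64(-241.5)), (np.float32(0.42711863), np.float64(468.5), np.float64(-240.5)), (np.float32(0.5084746), np.float64(468.0), np.float64(-241.0))]
tray 1.4526043 525.0 50.5 -88.0
tray 1.5139806 524.5 50.5 -88.0
tray 1.5350333 525.0 51.0 -88.0
tray 1.5429553 524.5 50.5 -88.5
tray 1.5499865 525.0 50.5 -87.5
```

```bash
cat > look.py <<'E'
from h import *
import pickle
from itertools import product
oc=np.array([(75,-35),(75,35),(65,45),(-65,45),(-75,35),(-75,-35),(-65,-45),(65,-45),(75,-35)],float)
pts=np.vstack([np.linspace(oc[k],oc[k+1],max(3,int(np.hypot(*(oc[k+1]-oc[k]))/2))) for k in range(8)])
def look(name,cy0):
    """picture, tray fit (rim top outline) and cup fit near y=cy0"""
    arm.sleep(.2); i=imaging.camera_info("wrist"); im=imaging.capture("wrist"); cv2.imwrite(f"pics/{name}.png",im); pickle.dump(i,open(name+".pkl","wb"))
    fit(i,im,cy0); return i,im
def fit(i,im,cy0,cx0=519):
    E=cv2.Canny(im,40,100); dt=cv2.distanceTransform(255-E,cv2.DIST_L2,5)
    best=list(product(np.arange(cx0-10,cx0+10,1),np.arange(cy0-12,cy0+12,1),np.radians(np.arange(-95,-85,.5))))
    def cost(b):
        b=np.array(b);c,s=np.cos(b[:,2]),np.sin(b[:,2])
        X=b[:,:1]+c[:,None]*pts[:,0]-s[:,None]*pts[:,1];Y=b[:,1:2]+s[:,None]*pts[:,0]+c[:,None]*pts[:,1]
        p=np.round(w2px(i,np.stack([X,Y,np.full(X.shape,146.)],-1))).astype(int).reshape(len(b),-1,2)
        v=(p[...,0]>=0)&(p[...,0]<640)&(p[...,1]>=0)&(p[...,1]<480)
        d=np.minimum(dt[p[...,1].clip(0,479),p[...,0].clip(0,639)],4); return (d*v).sum(1)/v.sum(1)
    b0=best[int(np.argmin(cost(best)))]
    best=list(product(b0[0]+np.arange(-1,1.1,.25),b0[1]+np.arange(-1,1.1,.25),b0[2]+np.radians(np.arange(-.6,.7,.2))))
    c=cost(best);k=np.argmin(c);print("tray fit cost %.2f"%c[k],best[k][:2],"yaw %.1f"%np.degrees(best[k][2]))
    th=np.radians(np.arange(0,360,4)); r=[]
    for x,y in product(np.arange(cx0-12,cx0+12,.5),np.arange(cy0-40,cy0-10,.5)):
        r.append((x,y))
    r=np.array(r);P=np.stack([r[:,:1]+28*np.cos(th),r[:,1:]+28*np.sin(th),np.full((len(r),len(th)),189.)],-1)
    p=np.round(w2px(i,P)).astype(int).reshape(len(r),-1,2); v=(p[...,0]>=0)&(p[...,0]<640)&(p[...,1]>=0)&(p[...,1]<480)
    c=(np.minimum(dt[p[...,1].clip(0,479),p[...,0].clip(0,639)],4)*v).sum(1)/v.sum(1);k=np.argmin(c);print("cup fit cost %.2f"%c[k],r[k])
E
python3 - <<'E'
from look import *
fit(pickle.load(open("w2.pkl","rb")),cv2.imread("pics/w2.png"),50,523)
fit(pickle.load(open("w1.pkl","rb")),cv2.imread("pics/w1.png"),50,523)
arm.move_pose([522,165,300],Q); arm.servo_line([522,165,136],vel=120); state()
arm.servo_line([522,110,136],vel=40,contact_N=10); state()
arm.servo_line([516.2,1,136],vel=40,contact_N=10); state()
arm.servo_line([516.2,15,136],vel=60); arm.servo_line([516.2,15,310],vel=200)
arm.move_pose([600,-60,310],[0,0,1,0]); state()
look("w3",-85)
E
```

```text
tray fit cost 1.42 (np.float64(524.75), np.float64(50.5)) yaw -88.0
cup fit cost 0.40 [520.5  28.5]
tray fit cost 1.93 (np.float64(524.75), np.float64(49.75)) yaw -88.0
cup fit cost 0.36 [521.5  28. ]
t 10.01 pos [522.5 165.2 136.7] F [0.3 0.2 0.4]
t 11.53 pos [522. 110. 136.] F [0.3 1.3 0. ]
t 14.41 pos [516.2   1.1 136. ] F [ 0.5  2.4 -0.2]
t 17.35 pos [599.8 -59.8 309.6] F [ 0.1  0.4 -0.4]
tray fit cost 1.98 (np.float64(511.0), np.float64(-87.25)) yaw -90.3
cup fit cost 0.57 [ 512.5 -108.5]
```

View pics/w3.png

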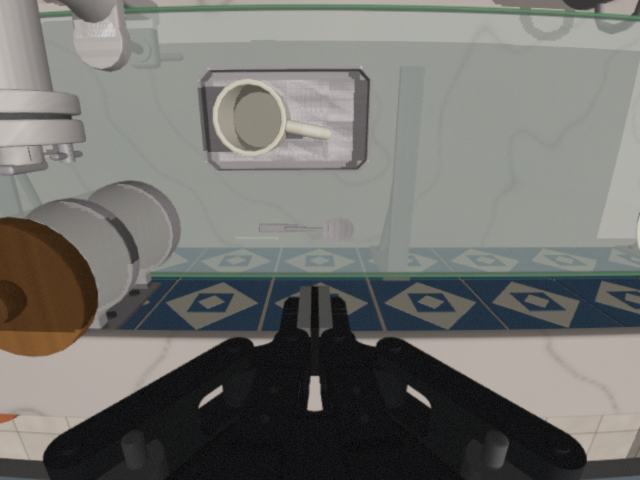

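```bash
cat > edges.py <<'E'
from look import *
i=pickle.load(open("w3.pkl","rb"));im=cv2.imread("pics/w3.png")
cr=cv2.resize(im[55:185,190:380],None,fx=4.2,fy=4.2,interpolation=cv2.INTER_NEAREST);
cv2.imwrite("pics/v3.png",cr)
g=cv2.GaussianBlur(cv2.cvtColor(im,6),(0,0),.7).astype(int)
for c in (225,345):
    print(c,"top",list(zip(range(64,76),g[64:76,c])),"bot",list(zip(range(160,174),g[160:174,c])))
print("row120 nose",list(zip(range(196,208),g[120,196:208])),"rear",list(zip(range(360,374),g[120,360:374])))
E
python3 edges.py | sed 's/np.int64(\([0-9]*\))/\1/g'
```

```text
225 top [(64, 150), (65, 149), (66, 149), (67, 148), (68, 144), (69, 121), (70, 86), (71, 85), (72, 115), (73, 140), (74, 148), (75, 148)] bot [(160, 170), (161, 158), (162, 147), (163, 144), (164, 144), (165, 144), (166, 143), (167, 140), (168, 125), (169, 105), (170, 116), (171, 138), (172, 147), (173, 147)]
345 top [(64, 151), (65, 149), (66, 149), (67, 143), (68, 124), (69, 92), (70, 77), (71, 97), (72, 129), (73, 145), (74, 149), (75, 150)] bot [(160, 154), (161, 147), (162, 138), (163, 131), (164, 129), (165, 126), (166, 114), (167, 96), (168, 90), (169, 107), (170, 130), (171, 142), (172, 146), (173, 149)]
row120 nose [(196, 149), (197, 149), (198, 148), (199, 142), (200, 123), (201, 104), (202, 95), (203, 85), (204, 67), (205, 60), (206, 58), (207, 64)] rear [(360, 98), (361, 98), (362, 98), (363, 98), (364, 96), (365, 90), (366, 78), (367, 82), (368, 113), (369, 139), (370, 147), (371, 148), (372, 149), (373, 149)]
```

View pics/v3.png

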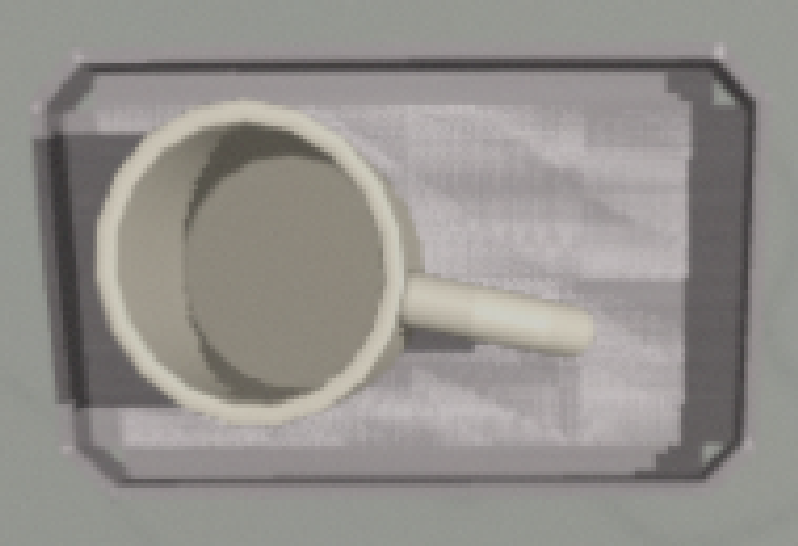

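```bash
sed -i 's/^oc=.*/oc=np.array([(72,-33.76),(72,33.76),(63.76,42),(-63.76,42),(-72,33.76),(-72,-33.76),(-63.76,-42),(63.76,-42),(72,-33.76)],float)/' look.py
python3 - <<'E'
from look import *
for n,y,x in(("w1",50,523),("w2",50,523),("w3",-87,516)):
    print(n);fit(pickle.load(open(n+".pkl","rb")),cv2.imread(f"pics/{n}.png"),y,x)
i=pickle.load(open("w3.pkl","rb"))
# outer corner ticks in v3
z=[(75,55),(720,50),(755,100),(65,450),(745,448),(35,105)]
print(px2w(i,[(190+a/4.2,55+b/4.2) for a,b in z],146).round(1))
E
```

```text
w1
tray fit cost 0.34 (np.float64(522.0), np.float64(52.5)) yaw -88.0
cup fit cost 0.36 [521.5  28. ]
w2
tray fit cost 0.64 (np.float64(522.0), np.float64(47.5)) yaw -88.0
cup fit cost 0.40 [520.5  28.5]
w3
tray fit cost 0.16 (np.float64(513.75), np.float64(-84.5)) yaw -90.0
cup fit cost 0.57 [ 512.5 -108.5]
[[ 470.5 -149.1]
 [ 470.1  -19.8]
 [ 479.4  -12.4]
 [ 548.7 -158.3]
 [ 548.7  -11.4]
 [ 479.7 -158.1]]
```

Run:
```python
from look import *
arm.move_pose([511,20,300],Q); arm.servo_line([511,20,136],vel=150); state()
arm.servo_line([511,0,136],vel=40,contact_N=10); state()
arm.servo_line([515.3,-64,136],vel=40,contact_N=10); state()
arm.servo_line([515.3,-50,136],vel=60); arm.servo_line([515.3,-50,310],vel=200)
arm.move_pose([600,-90,310],[0,0,1,0]); state()
look("w4",-149)
```

```text
t 20.38 pos [511.6  20.  136.7] F [ 0.1 -0.3  0.3]
t 21.02 pos [ 5.11e+02 -2.00e-01  1.36e+02] F [ 0.1  0.1 -0.4]
t 22.77 pos [515.3 -64.  136. ] F [-0.2  0.8 -0.5]
t 25.65 pos [599.7 -89.9 309.5] F [-0.7 -1.2  0.4]
tray fit cost 0.24 (np.float64(517.25), np.float64(-149.75)) yaw -90.1
cup fit cost 0.47 [ 515.5 -173.5]
```

View pics/w4.png

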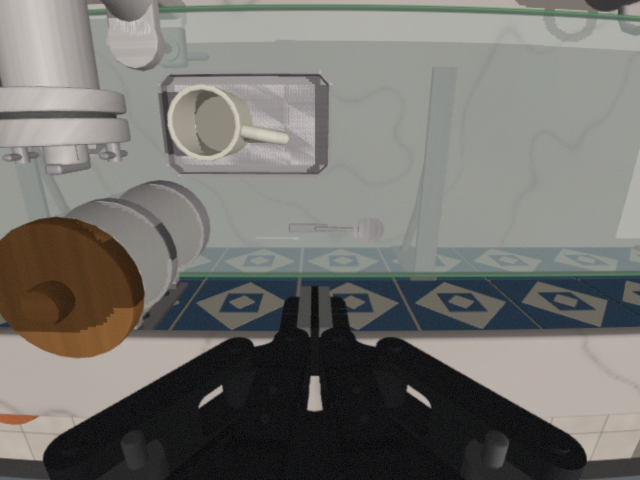

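Run:
```python
from look import *
for n in("w2","w3","w4"):
    i=pickle.load(open(n+".pkl","rb"));im=cv2.imread(f"pics/{n}.png")
    dt=cv2.distanceTransform(255-cv2.Canny(im,40,100),cv2.DIST_L2,5)
    for nm,xs,rad,z,a in(("canister",np.arange(604,620,.5),45,130,(75,195)),("foot",np.arange(440,456,.5),22,146,(-70,95))):
        th=np.radians(np.arange(*a,2.5)); r=np.array(list(product(xs,np.arange(-255,-228,.5))))
        P=np.stack([r[:,:1]+rad*np.cos(th),r[:,1:]+rad*np.sin(th),np.full((len(r),len(th)),float(z))],-1)
        p=np.round(w2px(i,P)).astype(int).reshape(len(r),-1,2); v=(p[...,0]>=0)&(p[...,1]>=0)
        c=(np.minimum(dt[p[...,1].clip(0,479),p[...,0].clip(0,639)],4)*v).sum(1)/v.sum(1);k=np.argmin(c)
        print(n,nm,"%.2f"%c[k],r[k],"gap side",r[k][0]+(rad if nm=="foot" else -rad))
```

```text
w2 canister 0.12 [ 611.5 -241. ] gap side 566.5
w2 foot 0.29 [ 446.5 -241. ] gap side 468.5
w3 canister 0.10 [ 612.  -240.5] gap side 567.0
w3 foot 0.30 [ 446.5 -241. ] gap side 468.5
w4 canister 0.10 [ 612.  -240.5] gap side 567.0
w4 foot 0.36 [ 446. -241.] gap side 468.0
```

Run:
```python
from look import *
arm.move_pose([515.3,-48,300],Q); arm.servo_line([515.3,-48,136],vel=150)
arm.servo_line([515.3,-63,136],vel=40,contact_N=7); state()
ok=arm.servo_line([516.4,-94,136],vel=35,contact_N=7); state(); print(ok)
if not ok:
    ok=arm.servo_line([516.4,-129.5,136],vel=35,contact_N=7); state(); print(ok)
y=monitor.get_ee_pos()[1]
arm.servo_line([516.4,y+14,136],vel=60); arm.servo_line([516.4,y+30,310],vel=200)
arm.move_pose([600,-90,310],[0,0,1,0]); state()
look("w5",-215)
im=imaging.capture("side"); cv2.imwrite("pics/s5.png",im)
a=cv2.imread("pics/w5.png")[0:240,0:330]; b=im[200:380,260:500]
o=np.zeros((600,800,3),np.uint8); o[:291,:400]=cv2.resize(a,(400,291)); o[:300,400:]=cv2.resize(b,(400,300),interpolation=2)
cv2.imwrite("pics/v5.png",o[:300])
```

```text
t 29.12 pos [515.3 -63.3 136.1] F [-0.2  0.8  0.8]
t 30.16 pos [516.5 -94.3 136.1] F [-0.2 -0.6  0.5]
False
t 31.32 pos [ 516.4 -129.9  136. ] F [ 0.2  1.6 -0.2]
False
t 34.09 pos [599.6 -90.2 309.4] F [ 0.6 -0.5  0.3]
tray fit cost 0.58 (np.float64(518.5), np.float64(-215.75)) yaw -89.6
cup fit cost 1.20 [ 517. -240.]
```

View pics/v5.png

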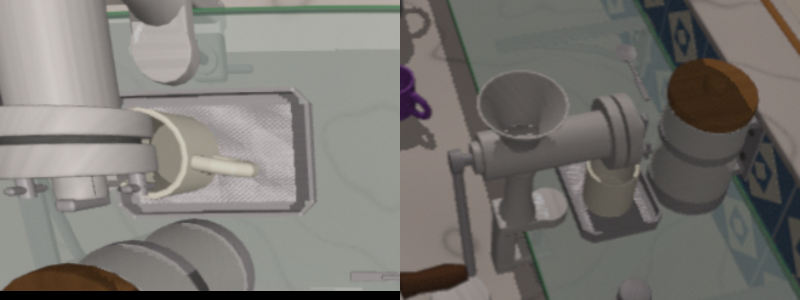

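Run:
```python
from look import *
i=imaging.camera_info("top"); im=cv2.imread("pics/top0.png")
print("head flange edges",px2w(i,[(120+569/1.8,120+152/1.8),(120+635/1.8,120+152/1.8)],248).round(1))
print("tube edges",px2w(i,[(120+581/1.8,120+195/1.8),(120+625/1.8,120+195/1.8)],248).round(1))
# 3-D overlay on side and wrist views: expected cup (mouth/base) and outlet circle
s=imaging.camera_info("side"); S=cv2.imread("pics/s5.png"); w=pickle.load(open("w5.pkl","rb")); W=cv2.imread("pics/w5.png")
th=np.radians(np.arange(0,361,6))
def ring(x,y,z,r):return np.c_[x+r*np.cos(th),y+r*np.sin(th),np.full(len(th),z)]
out=[]
for inf,I,(r0,r1,c0,c1) in((s,S,(270,350,340,430)),(w,W,(60,190,60,260))):
    k=4 if I is S else 2; J=cv2.resize(I,None,fx=k,fy=k,interpolation=2)
    for P,c in((ring(517,-240,189,28),(0,0,255)),(ring(517.5,-241,213,13),(0,255,0)),(ring(560-30,-241,248,37),(255,0,0))):
        if c==(255,0,0):P=np.c_[np.full(len(th),516.-18),-241+37*np.cos(th),248+37*np.sin(th)]
        cv2.polylines(J,[np.round(w2px(inf,P)*k+k/2-.5).astype(int)],False,c,1)
    out.append(J[r0*k:r1*k,c0*k:c1*k])
h=max(o.shape[0] for o in out);o=np.hstack([cv2.copyMakeBorder(x,0,h-x.shape[0],0,0,0) for x in out]);print(o.shape);cv2.imwrite("pics/v6.png",o)
```

```text
head flange edges [[ 518.3 -206.4]
 [ 518.2 -280.8]]
tube edges [[ 469.8 -218.3]
 [ 469.7 -267.6]]
(320, 760, 3)
```

View pics/v6.png

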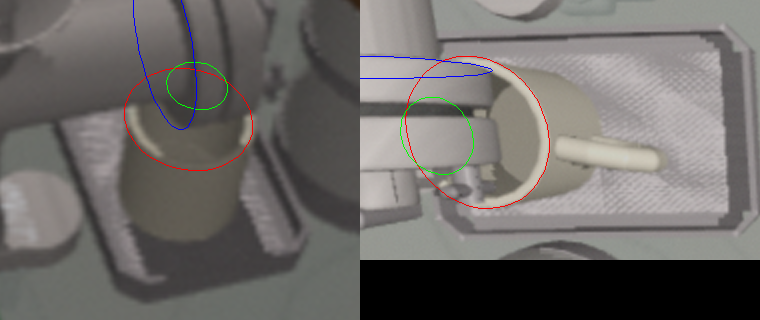

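Run:
```python
from look import *
arm.move_pose([517,-100,300],Q); arm.servo_line([517,-112,136],vel=130)
print(arm.servo_line([517,-131.2,136],vel=20,contact_N=7)); state()
arm.servo_line([517,-115,136],vel=60); arm.servo_line([517,-95,310],vel=200)
arm.move_pose([600,-90,310],[0,0,1,0]); state()
look("w6",-217)
```

```text
False
t 38.27 pos [ 517.  -130.5  136. ] F [-1.4  5.5  2.2]
t 41.09 pos [599.7 -90.2 309.5] F [-0.2  0.4  0.1]
tray fit cost 0.59 (np.float64(518.5), np.float64(-216.25)) yaw -89.6
cup fit cost 1.19 [ 517.  -240.5]
```

Run:
```python
from h import *
arm.sleep(.5); state(); print(arm.hand_in())
```

```text
t 41.84 pos [600. -90. 310.] F [-0.4  0.2 -1. ]
the job is handed in; nothing more can be done
None
```

I pushed the tray nose-first through the gap and handed the job in at about 42 s. The last camera fit puts the cup about 1 mm from where I placed the outlet; the cup was upright and the tray flat in the last picture I viewed, before a final push of about 0.5 mm that met 5.5 N. The hand is clear.

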